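# Clamp a knife-handle blank in the T-slot jig

## Task

Clamp the knife-handle blank in the jig for drilling. First lay the blank flat in the jig's shallow pocket and let go of it; then take the hold-down out of its wooden stand, drop its foot lengthwise into the jig's T-slot, level with the middle of the pocket, until its flange rests on the rail, and twist it a quarter turn so that the foot is locked crosswise under the slot's lips and the arm reaches squarely across over the blank. Let go, and leave the jar, the screwdriver and the knife where they lie.

Things in the scene. Friction and masses are not known exactly. Their poses are not given: they have to be found in the camera images.
- jig: Plywood jig board fixed to the bench, 128 x 220 mm, its top 24 mm above the bench; origin under its centre, z up, y along its length. An aluminium T-slot rail, flush with the board's top, runs along y at x = -34 mm; on its +x side a pocket framed by low wooden strips lies along y. The jig is yawed up to 0.4 rad either way.
- slot (a point): Point on the middle line of the T-slot at the rail's top face, level with the middle of the pocket (55.5 mm from the pocket's centre); axes as the jig's: y runs along the slot. The slot is 15 mm wide and runs the whole 220 mm; its lips are 6 mm thick, and below them is a channel 36 mm wide, 14 mm high (its floor is 20 mm below the top).
- pocket (a point): Centre of the pocket's floor, which is the board's top; axes as the jig's: x is across, y along the pocket, slot on the -x side. The pocket measures 43 x 125 mm inside (x, y); its framing strips are 8 mm high and 10 mm wide.
- blank: Pale wooden knife-handle blank, a bar of 38 x 120 x 26 mm (x, y, z) with two small brass pins showing on top, lying flat and loose on the bench, about 85 g; origin at the centre of its underside, y along its length. Either end may go either way in the pocket.
- holddown: Metal hold-down, 0.16 kg, upright in its stand; origin on its upright axis at the underside of its round flange (34 mm wide, 5 mm thick), z up, x along its arm. Above the flange: a 16 mm post, then from 29 to 39 mm a flat arm 16 mm wide (y), from x = -14 to +62 mm. With the flange on the rail, foot and lips are 3 mm apart and the arm clears the seated blank by 3 mm.
- grip (a point): Centre of the hold-down's grip, on its upright axis 57 mm above the flange's underside: a black bar 12 mm thick (y), 34 mm long (x, along the arm), standing 36 mm high on the arm (39 to 75 mm above the flange's underside).
- foot (a point): Middle of the bottom of the hold-down's T-foot, on its axis 17 mm below the flange's underside. The foot is 30 mm long (x, along the arm), 11 mm wide (y), 8 mm high, tapering a little at its bottom, under a round stem of 10 mm, 9 mm long.
- bar_tip (a point): End of the hold-down's arm, on the arm's underside: 62 mm from the upright axis, 29 mm above the flange's underside; moves with the hold-down.
- stand: Wooden block of 90 x 70 x 30 mm (x, y, z) fixed to the bench, with a slot of 33 x 14 mm (x, y) and 22 mm deep in its top, in which the hold-down stands, the flange on the block's top; origin under its centre. Stand and blank start on opposite sides of the jig, and which is on which side varies.
- jar: Bystander: closed grey jar, 60 mm across, 60 mm high, to the right of the jig; origin at the centre of its underside. Leave it alone.
- screwdriver: Bystander: screwdriver with a wooden handle, 200 mm long, 26 mm thick, lying on the bench to the left of the jig; origin under its middle. Leave it alone.
- knife: Bystander: kitchen knife lying on the bench between robot and jig, about 290 mm long, 18 mm high; its origin is near its middle. Leave it alone.
Things that resemble listed ones, but are neither listed nor needed, are in the scene too. What is meant by the blank is not black or orange, and is the smaller of those in its own colour.

How it is judged:
On the way, in this order (a step that is already met when the one before it is completed fails the run):
1. the blank lies flat in the pocket, let go, with the hold-down not yet in the T-slot (x of blank in the frame of pocket between -0.005 and 0.005 m and y of blank in the frame of pocket between -0.005 and 0.005 m and z of blank in the frame of pocket below 0.003 m and angle between the y axis of blank and the y axis of jig, either way round below 0.1 rad and angle between blank's own z axis and vertical below 0.06 rad and contact force between the fingers and blank below 0.3 N), for 0.2 s.
2. the hold-down's foot is down in the T-slot, lengthwise, its flange on the rail (x of holddown in the frame of slot between -0.005 and 0.005 m and z of holddown in the frame of slot between -0.004 and 0.004 m and angle between the x axis of holddown and the y axis of jig, either way round below 0.3 rad), for 0.1 s.
At the end, for the whole second after the job is handed in: Blank flat in the pocket (5 mm, 0.1 rad; raised under 3 mm). Hold-down upright (0.1 rad), flange on the rail (4 mm), axis in the slot's middle (5 mm), arm square across (0.26 rad) on the pocket's side, its end over the blank, within 35 mm of the pocket's middle along the slot. Both at rest (x of blank in the frame of pocket between -0.005 and 0.005 m and y of blank in the frame of pocket between -0.005 and 0.005 m and z of blank in the frame of pocket below 0.003 m and angle between the y axis of blank and the y axis of jig, either way round below 0.1 rad and angle between blank's own z axis and vertical below 0.06 rad and x of holddown in the frame of slot between -0.005 and 0.005 m and z of holddown in the frame of slot between -0.004 and 0.004 m and angle between the x axis of holddown and the x axis of jig, either way round below 0.26 rad and angle between holddown's own z axis and vertical below 0.1 rad and y of bar_tip in the frame of pocket between -0.035 and 0.035 m and x of bar_tip in the frame of pocket above -0.008 m and linear speed of each of holddown, blank below 0.02 m/s); the robot touches nothing.
It fails at once if the jar is pushed more than 20 mm from its place (distance of jar from where it was at the start of the episode above 0.02 m).
It fails at once if the screwdriver is pushed more than 20 mm from its place (distance of screwdriver from where it was at the start of the episode above 0.02 m).
It fails at once if the knife is pushed more than 20 mm from its place (distance of knife from where it was at the start of the episode above 0.02 m).
It also fails if it takes over 67 s, if anything falls off the work surface, if the arm or the gripper's body presses on something with over 40 N, if the wrist force passes 120 N, or if a joint passes its speed limit or range.

## Robot

A 6-joint arm with a two-finger parallel gripper is mounted at the origin on the work surface. World frame = base frame: x ahead of the robot, y to its left, z up, the work surface at z = 0. Lengths are in m, angles in rad, forces in N, time in s.
With the tool pointing down it reaches from about 0.3 to 0.85 m from the base axis. Payload 4.2 kg.
Tool frame: the origin (TCP) lies midway between the tips of the shut fingers; the grasp point (between the pads) lies robot.tcp_to_grasp behind it (robot.tcp_to_grasp is the distance from the TCP to the grasp point, in m); z points along the fingers, y is the line along which they close (so a half turn about z gives the same grasp; the last joint's range is limited). The gripper opens to 91 mm and grips with 3 to 60 N. Pads are 32 mm wide; open, the fingers measure 118 mm over their backs; the gripper's body (76 mm by 178 mm) begins 60 mm behind the grasp point.
Start: joints at [1.252, 0.32, 1.565, -0, 1.257, -0.02], TCP at [0.169, 0.55, 0.214] pointing down, gripper open.
Joint ranges: [-3.11, 3.11], [-0.84, 2.01], [0.21, 2.61], [-1.34, 4.49], [0.05, 2.63], [-2.56, 2.56]. Speed limits (rad/s): [2.57, 2.57, 3.14, 3.14, 3.14, 3.14].

## Interface

Orientations are given as a unit quaternion [w, x, y, z].
In Python, from plant import robot gives the robot as it stands.
- The arm moves only by the tool step_arm, never from a script. Its argument "rows" is a list of rows, each a list of 3 entries, a list of its own where there are three numbers: the shift along the tool's x, y, z in mm, then the turn, a rotation vector about the tool's x, y, z in degrees, then the finger opening in mm, from 0 to 91.2. A call has 1 to 8 rows; each row shifts and turns the commanded pose from where the row before left it, along the tool's axes as they then stand; what a row does not reach is not made up. A row lasts 1/10 s, in which the tool goes at most 50 mm and 8.59 degrees, less where a joint would pass 70% of its speed; a pose out of reach is approached as far as the arm can. A call is refused whole if a number of a shift passes 50 or a number of a turn 8.59, either way. A call with a gripper value outside its range is refused whole. The fingers move at their own pace and stop on an object; "force" is the grip in N (left out, the last holds). Time passes only in rows, so rows that do not move let the fingers close. It gives the time, the measured TCP pose, the force, the opening and the grip force at its end, in the units of the state.
- robot.observe(): the state, without advancing time (a new reading comes with each control period).
- robot.capture(name): name is "scene" or "top" or "wrist"; returns the picture (420x560x3 uint8, red, green, blue); there is no depth.
- robot.calibration(name): a dict with "camera_matrix" (3x3 intrinsics, pixels), "R" (3x3) and "t" (3): a world point X has camera coordinates R X + t. Camera axes: x right, y down, z forward; pixel columns grow to the right and rows downward; lengths in m; the calibration is good to about 2 mm. A picture is of the moment at which its call begins: read the wrist's pose just before it. calibration takes no time and is no camera call; for the wrist camera it gives the pose at the moment of the call.
- robot.sign_off(): hands the job in; it is judged then, once.
The state is a dict: "clock": time; "joints": joint angles; "dq": joint speeds; "joint_torque": joint torques, N m; "tool_pos": TCP position; "tcp_rot": TCP orientation; "contact_force": force on the tool from outside, world axes, zero at the start; "wrist_torque": the same for the moment, N m; "finger_gap": opening from 0.0 (shut) to 1.0 (fully open); "gripper_force": force on a finger pad.
Only numpy, scipy, OpenCV 4.12 (cv2) and the standard library are available. Lean on these libraries where they do the work, as an engineer would, in place of code of your own. Each camera call takes 0.05 s, during which the arm holds its last target. There are 200 camera calls.

## Working session

There is one attempt and no reset: what is moved stays moved. The work goes in short steps, Python scripts to look and compute and a tool call to move; the robot and the scene stay as the last step left them, time stands still between calls to the robot, and variables do not carry over. Pictures are saved under pics/ and viewed, at most 10 in all, crops included, and the job is handed in when it is done.

Besides the shell and the picture viewer there is one more tool, called after "Request:" by a JSON object that holds its "method" and its "body". step_arm: Moves the arm, as the interface text tells. Its arguments: {"type":"object","properties":{"rows":{"type":"array"},"force":{"type":"number"}},"required":["rows"]}

```bash
mkdir -p pics; ls
python3 - <<'E'
from plant import robot
import cv2, numpy as np
s=robot.observe(); print(s, robot.tcp_to_grasp)
for n in("scene","top"):
    im=robot.capture(n); cv2.imwrite(f"pics/{n}0.png",im[:,:,::-1]); c=robot.calibration(n); print(n,c)
E
```

```text
pics
{'clock': 0.0, 'joints': array([ 1.25197307e+00,  3.20298674e-01,  1.56570132e+00, -9.06844240e-06,
        1.25737036e+00, -2.00017987e-02]), 'dq': array([ 0.00071584,  0.00030469, -0.0004319 ,  0.00080032,  0.00191141,
       -0.00093367]), 'joint_torque': array([-1.62465796e-03, -4.12478650e+01, -2.31964481e+01,  7.23564718e-02,
        4.60922986e-02, -1.50880983e-04]), 'tool_pos': array([0.16911978, 0.54903316, 0.21310773]), 'tcp_rot': array([-1.45612817e-04,  1.48854010e-01,  9.88858783e-01, -8.76852874e-04]), 'contact_force': array([ 0.24899582,  0.19490762, -0.75586725]), 'wrist_torque': array([-0.04174627,  0.05646756,  0.02602053]), 'gripper_force': 0.0, 'finger_gap': 1.000659174533841} 0.0188
scene {'camera_matrix': array([[395.79201658,   0.        , 277.73649055],
       [  0.        , 395.79201658, 204.45910803],
       [  0.        ,   0.        ,   1.        ]]), 'R': array([[ 0.78616371,  0.61801268,  0.00263451],
       [ 0.42450376, -0.5368963 , -0.72906716],
       [-0.44915829,  0.57428451, -0.68443709]]), 't': array([-0.40590106, -0.1363809 ,  1.1429929 ])}
top {'camera_matrix': array([[477.70043147,   0.        , 279.18998871],
       [  0.        , 477.70043147, 214.53719301],
       [  0.        ,   0.        ,   1.        ]]), 'R': array([[ 0.02258045, -0.99953893,  0.02029914],
       [-0.99438613, -0.02455427, -0.10292381],
       [ 0.10337479, -0.01786111, -0.99448209]]), 't': array([0.03360631, 0.51492687, 1.17750516])}
```

View pics/scene0.png

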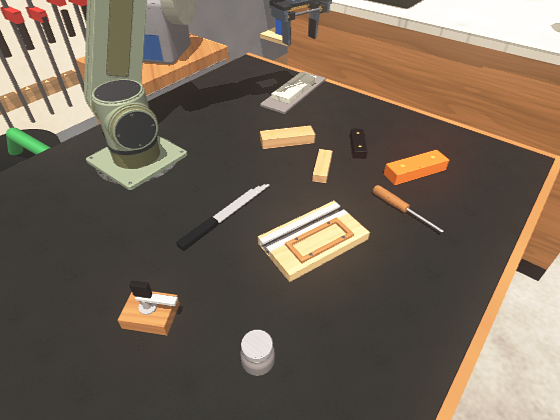

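View pics/top0.png

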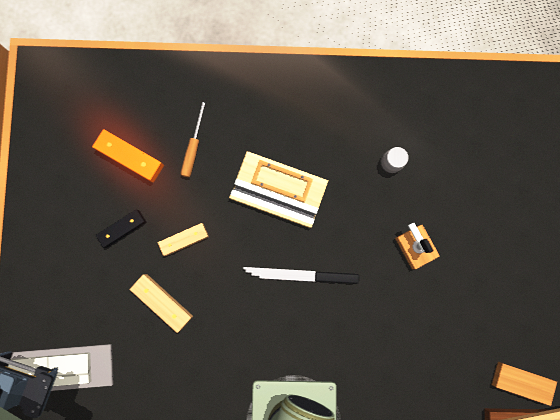

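The top view shows the pale blank at (183,239), with the larger decoy at (160,303). The jig is centred near (279,189), with the rail on the robot side. The stand is at (417,246), with the hold-down arm pointing to about (413,228). The jar is at (395,159), the screwdriver at (190,150) and the knife at (300,275).

```bash
cat > h.py <<'E'
import numpy as np, cv2
from plant import robot
from scipy.spatial.transform import Rotation as Rt
def ray(c,uv):
    K,R,t=c["camera_matrix"],c["R"],c["t"]
    d=R.T@np.linalg.solve(K,[uv[0],uv[1],1.]); return -R.T@t,d/np.linalg.norm(d)
def onz(c,uv,z):
    o,d=ray(c,uv); return o+d*(z-o[2])/d[2]
def tri(c1,p1,c2,p2):
    A=[];b=[]
    for c,p in((c1,p1),(c2,p2)):
        o,d=ray(c,p); P=np.eye(3)-np.outer(d,d); A.append(P);b.append(P@o)
    return np.linalg.lstsq(np.vstack(A),np.hstack(b),rcond=None)[0]
def proj(c,X):
    q=c["camera_matrix"]@(c["R"]@np.asarray(X,float)+c["t"]); return q[:2]/q[2]
def pose():
    s=robot.observe(); w,x,y,z=s["tcp_rot"]; return s["tool_pos"],Rt.from_quat([x,y,z,w]).as_matrix()
def snap(name,cam="wrist"):
    c=robot.calibration(cam); im=robot.capture(cam); cv2.imwrite(f"pics/{name}.png",im[:,:,::-1]); np.save(f"pics/{name}.npy",c,allow_pickle=True); return im,c
def load(name):
    return cv2.imread(f"pics/{name}.png"),np.load(f"pics/{name}.npy",allow_pickle=True).item()
def go(tgt,yaw_tool_x=None):
    """shift in tool axes (mm) and turn about tool z (deg) to target TCP / tool x heading (deg, mod 180)"""
    p,R=pose(); print("shift mm",np.round(1000*R.T@(np.array(tgt)-p),1))
    h=np.degrees(np.arctan2(R[1,0],R[0,0])); print("tool x heading",round(h,2),"z",np.round(R[:,2],4))
    if yaw_tool_x is not None:
        d=-(yaw_tool_x-h); print("turn z deg",round((d+90)%180-90,2), "q6",robot.observe()["joints"][5])
E
python3 - <<'E'
from h import *
im=cv2.imread("pics/top0.png"); c=robot.calibration("top"); cs=robot.calibration("scene")
hsv=cv2.cvtColor(im,cv2.COLOR_BGR2HSV)
def blob(x0,y0,x1,y1,z):
    m=np.zeros(im.shape[:2],np.uint8); m[y0:y1,x0:x1]=(hsv[y0:y1,x0:x1,2]>110)*255
    cn=max(cv2.findContours(m,0,1)[0],key=cv2.contourArea); b=cv2.boxPoints(cv2.minAreaRect(cn))
    P=np.array([onz(c,p,z) for p in b]); ce=P.mean(0); e=[P[1]-P[0],P[2]-P[1]]
    e.sort(key=np.linalg.norm); print(np.round(b).tolist(),ce.round(3),[round(np.linalg.norm(v),3) for v in e],np.degrees(np.arctan2(e[1][1],e[1][0])).round(1)%180)
blob(150,215,215,260,.026); blob(222,140,335,235,.024); blob(390,215,445,275,.03)
print("tri blank",tri(c,(183,239),cs,(322,165)),"arm tip",tri(c,(413,229),cs,(177,300)))
for n,p,z in(("jar",(395,159),.06),("griptop",(426,244),.105),("knife",(243,268),0),("knife2",(358,279),.01),("sd",(187,178),.013),("sd",(203,102),.01)): print(n,onz(c,p,z).round(3))
cw=robot.calibration("wrist"); p,R=pose(); C=-cw["R"].T@cw["t"]; print("cam in tool",(R.T@(C-p)).round(4),(cw["R"]@R).round(3),cw["camera_matrix"])
big=cv2.resize(im[140:285,220:450],None,fx=3.4,fy=3.4,interpolation=cv2.INTER_CUBIC); cv2.imwrite("pics/cr.png",big)
go((.5,.1,.3),0)
E
```

```text
[[157.0, 242.0], [202.0, 222.0], [209.0, 236.0], [163.0, 256.0]] [0.446 0.285 0.026] [np.float64(0.04), np.float64(0.123)] 115.6
[[234.0, 184.0], [246.0, 150.0], [329.0, 180.0], [316.0, 214.0]] [0.598 0.043 0.024] [np.float64(0.093), np.float64(0.225)] 71.2
[[393.0, 233.0], [420.0, 218.0], [440.0, 256.0], [413.0, 270.0]] [ 0.447 -0.3    0.03 ] [np.float64(0.078), np.float64(0.106)] 28.30000000000001
tri blank [0.44720868 0.28690665 0.01228067] arm tip [ 0.48815866 -0.27629096  0.06040608]
jar [ 0.657 -0.239  0.06 ]
griptop [ 0.445 -0.3    0.105]
knife [0.378 0.134 0.   ]
knife2 [ 0.357 -0.157  0.01 ]
sd [0.603 0.283 0.013]
sd [0.806 0.251 0.01 ]
cam in tool [ 0.0663  0.0003 -0.1712] [[ 0.001  1.     0.   ]
 [-0.972  0.001 -0.233]
 [-0.233  0.     0.972]] [[356.10669146   0.         283.35522446]
 [  0.         356.10669146 205.1538953 ]
 [  0.           0.           1.        ]]
shift mm [-448.4 -331.9  -86.3]
tool x heading 162.88 z [-5.0e-04 -1.5e-03 -1.0e+00]
turn z deg -17.12 q6 -0.01999923596659473
```

Request:
{"method": "step_arm", "body": {"rows": [[[-42.8, -21.4, 4], [0, 0, 0], 91], [[-42.8, -21.4, 4], [0, 0, 0], 91], [[-42.8, -21.4, 4], [0, 0, 0], 91], [[-42.8, -21.4, 4], [0, 0, 0], 91], [[-42.8, -21.4, 4], [0, 0, 0], 91], [[-42.8, -21.4, 4], [0, 0, 0], 91], [[-42.8, -21.4, 4], [0, 0, 0], 91], [[-42.8, -21.4, 4], [0, 0, 0], 91]]}}

```text
clock: 0.9
tool_pos: [0.4471, 0.2834, 0.1816]
tcp_rot: [-0.0, 0.149, 0.989, -0.0]
contact_force: [-0.2, 0.6, -0.2]
finger_gap: 1.003
gripper_force: 0.0
```

Request:
{"method": "step_arm", "body": {"rows": [[[0, 0, 0], [0, 0, 8], 91], [[0, 0, 0], [0, 0, 8], 91], [[0, 0, 0], [0, 0, 8], 91], [[0, 0, 0], [0, 0, 8], 91], [[0, 0, 0], [0, 0, 8], 91], [[0, 0, 0], [0, 0, 7.3], 91], [[0, 0, 0], [0, 0, 0], 91]]}}

```text
clock: 1.6
tool_pos: [0.4459, 0.285, 0.1816]
tcp_rot: [-0.0, 0.533, 0.846, -0.0]
contact_force: [0.1, -0.1, -0.4]
finger_gap: 0.998
gripper_force: 0.0
```

Run:
```python
from h import *
im,c=snap("w1"); go((.446,.285,.18),115.6)
```

```text
shift mm [-0.   0.1  1.6]
tool x heading 115.73 z [-6.e-04 -3.e-04 -1.e+00]
turn z deg 0.13 q6 0.0979050458219491
```

View pics/w1.png

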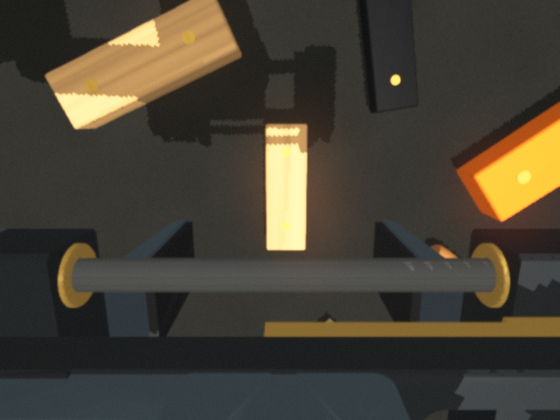

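The wrist view shows the blank upright in the image, from (266,124) to (306,250), with two brass pins. It lies between the fingers. I'll go lower for a second view.

Request:
{"method": "step_arm", "body": {"rows": [[[0, 0, 30], [0, 0, 0], 91], [[0, 0, 30], [0, 0, 0], 91], [[0, 0, 0], [0, 0, 0], 91], [[0, 0, 0], [0, 0, 0], 91]]}}

```text
clock: 2.05
tool_pos: [0.4461, 0.2852, 0.1221]
tcp_rot: [-0.0, 0.532, 0.846, -0.0]
contact_force: [0.7, 0.1, 0.1]
finger_gap: 0.995
gripper_force: 0.0
```

```bash
cat >> h.py <<'E'
def blank_rect(name,roi,thr=120):
    im,c=load(name); x0,y0,x1,y1=roi; hsv=cv2.cvtColor(im,cv2.COLOR_BGR2HSV); m=np.zeros(im.shape[:2],np.uint8)
    m[y0:y1,x0:x1]=(hsv[y0:y1,x0:x1,2]>thr)*255
    m=cv2.morphologyEx(m,cv2.MORPH_CLOSE,np.ones((9,9)))
    cn=max(cv2.findContours(m,0,1)[0],key=cv2.contourArea)
    return c,cv2.boxPoints(cv2.minAreaRect(cn))
E
python3 - <<'E'
from h import *
snap("w2")
C=[]
for n,roi in(("w1",(250,105,325,256)),("w2",(230,60,345,256))):
    c,b=blank_rect(n,roi); C.append((c,b)); print(b.round(1).tolist())
    P=np.array([onz(c,p,.026) for p in b]); e=sorted([P[1]-P[0],P[2]-P[1]],key=np.linalg.norm)
    print(P.mean(0).round(4),[np.linalg.norm(v).round(4) for v in e],np.degrees(np.arctan2(e[1][1],e[1][0]))%180)
srt=lambda b:sorted(b.tolist(),key=lambda p:(p[1]>b[:,1].mean(),p[0]))
for p,q in zip(srt(C[0][1]),srt(C[1][1])): print(tri(C[0][0],p,C[1][0],q).round(4))
E
```

```text
[[265.0, 124.0], [307.0, 124.0], [307.0, 250.0], [265.0, 250.0]]
[0.4463 0.2882 0.026 ] [np.float64(0.0376), np.float64(0.1196)] 116.51428669970409
[[261.0, 124.0], [312.0, 124.0], [312.0, 255.0], [261.0, 255.0]]
[0.4425 0.2969 0.026 ] [np.float64(0.0373), np.float64(0.102)] 116.76777228709979
[ 0.4019  0.3331 -0.0085]
[0.4366 0.3503 0.035 ]
[ 0.5319 -0.0407 -0.7082]
[ 0.612   0.0855 -0.5031]
```

View pics/w2.png

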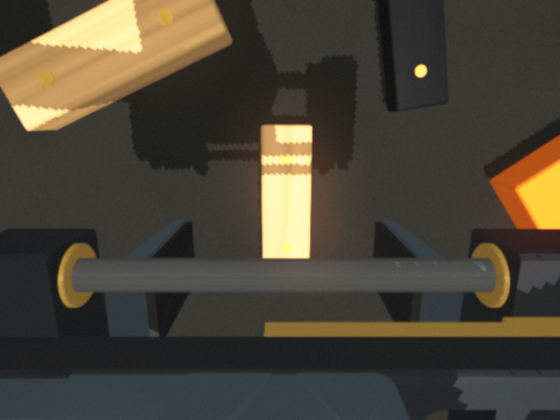

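The blank is at (261..312, 124..) in w2, with its near end hidden behind the gripper bar. From w1 it measures 37.6 x 119.6 mm at z = 26 mm, which fits the given size. I'll descend and grip.

Request:
{"method": "step_arm", "body": {"rows": [[[2.4, 1.4, 30], [0, 0, -0.6], 70], [[0, 0, 30], [0, 0, 0], 60], [[0, 0, 30], [0, 0, 0], 60], [[0, 0, 22], [0, 0, 0], 60], [[0, 0, 0], [0, 0, 0], 60], [[0, 0, 0], [0, 0, 0], 30], [[0, 0, 0], [0, 0, 0], 30], [[0, 0, 0], [0, 0, 0], 30]], "force": 25}}

```text
clock: 2.9
tool_pos: [0.4474, 0.2886, 0.0117]
tcp_rot: [0.001, 0.529, 0.849, 0.001]
contact_force: [-0.5, 0.4, 0.8]
finger_gap: 0.427
gripper_force: 0.3
```

Request:
{"method": "step_arm", "body": {"rows": [[[0, 0, 0], [0, 0, 0], 30], [[0, 0, 0], [0, 0, 0], 30], [[0, 0, -20], [0, 0, 0], 30], [[0, 0, -40], [0, 0, 0], 30], [[0, 0, -40], [0, 0, 0], 30], [[0, 0, -20], [0, 0, 0], 30], [[0, 0, 0], [0, 0, 0], 30]]}}

```text
clock: 3.6
tool_pos: [0.4482, 0.2891, 0.1336]
tcp_rot: [0.002, 0.529, 0.849, 0.004]
contact_force: [0.8, -0.0, -1.0]
finger_gap: 0.416
gripper_force: 25.0
```

Run:
```python
from h import *
s=robot.observe(); print(s["finger_gap"]*91.2,s["gripper_force"],s["contact_force"])
snap("t1","top"); go((.598,.043,.2),71.2)
c,b=blank_rect("w1",(250,105,325,256)); ct=robot.calibration("top"); print(tri(c,b.mean(0),ct,(182.7,239)))
```

```text
37.89798793194272 24.969360530376434 [ 0.75040858 -0.01123647 -1.01195755]
shift mm [-286.7   27.6  -68.7]
tool x heading 116.18 z [ 0.003   0.0019 -1.    ]
turn z deg 44.98 q6 0.0941833996604641
[0.44696831 0.28796457 0.01090408]
```

Request:
{"method": "step_arm", "body": {"rows": [[[-39.4, -8, -14.6], [0, 0, 0], 30], [[-39.4, -8, -14.6], [0, 0, 0], 30], [[-39.4, -8, -14.6], [0, 0, 0], 30], [[-39.4, -8, -14.6], [0, 0, 0], 30], [[-39.4, -8, -14.6], [0, 0, 0], 30], [[-39.4, -8, -14.6], [0, 0, 0], 30], [[-39.4, -8, -14.6], [0, 0, 0], 30], [[-39.4, -8, -14.6], [0, 0, 0], 30]]}}

```text
clock: 4.45
tool_pos: [0.5272, -0.0248, 0.2452]
tcp_rot: [-0.002, 0.529, 0.849, -0.001]
contact_force: [0.1, 0.1, -1.0]
finger_gap: 0.414
gripper_force: 25.0
```

Request:
{"method": "step_arm", "body": {"rows": [[[-39.4, -8, -14.6], [0, 0, 0], 30], [[-39.4, -8, -14.6], [0, 0, 0], 30], [[0, 0, 0], [0, 0, 8.5], 30], [[0, 0, 0], [0, 0, 8.5], 30], [[0, 0, 0], [0, 0, 8.5], 30], [[0, 0, 0], [0, 0, 8.5], 30], [[0, 0, 0], [0, 0, 8.5], 30], [[0, 0, 0], [0, 0, 2.5], 30]]}}

```text
clock: 5.25
tool_pos: [0.5476, -0.1008, 0.2734]
tcp_rot: [-0.002, 0.814, 0.581, -0.001]
contact_force: [-0.9, -0.4, -1.4]
finger_gap: 0.415
gripper_force: 25.0
```

Request:
{"method": "step_arm", "body": {"rows": [[[0, 0, 0], [0, 0, 0], 30], [[0, 0, 0], [0, 0, 0], 30]]}}

```text
clock: 5.45
tool_pos: [0.5479, -0.1009, 0.2744]
tcp_rot: [-0.001, 0.813, 0.582, -0.001]
contact_force: [0.1, -0.0, -1.0]
finger_gap: 0.415
gripper_force: 25.0
```

Run:
```python
from h import *
snap("w3"); go((.598,.043,.2),71.2)
```

```text
shift mm [152.3   1.2  74.7]
tool x heading 71.23 z [-2.1e-03  5.0e-04 -1.0e+00]
turn z deg 0.03 q6 0.1247860465492042
```

View pics/w3.png

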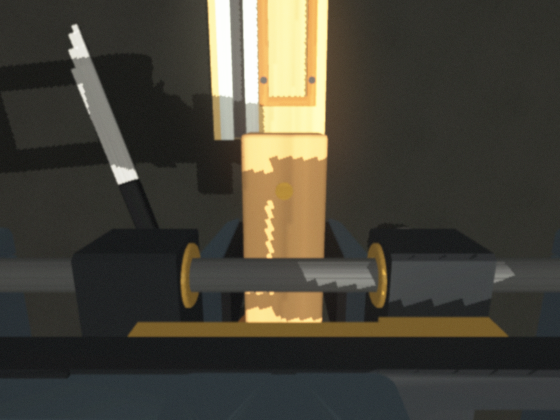

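w3 shows the held blank with its far top edge at row 134, columns 244–326. Behind it is the pocket frame, outer columns 258–317 and near outer end at row 105. The rail slot runs along columns 232–243. I'll step back for the second view.

Request:
{"method": "step_arm", "body": {"rows": [[[-35, 0, 0], [0, 0, 0], 30], [[-35, 0, 0], [0, 0, 0], 30], [[0, 0, 0], [0, 0, 0], 30], [[0, 0, 0], [0, 0, 0], 30]]}}

```text
clock: 5.9
tool_pos: [0.5256, -0.1675, 0.2756]
tcp_rot: [-0.0, 0.814, 0.582, 0.0]
contact_force: [-0.4, -0.0, -0.8]
finger_gap: 0.412
gripper_force: 25.0
```

Run:
```python
from h import *
im,c=snap("w4")
im=im[:,:,::-1]
cv2.imwrite("pics/w4c.png",cv2.resize(im[0:145,200:345],None,fx=4.1,fy=4.1,interpolation=cv2.INTER_CUBIC))
print(proj(c,(.598,.043,.024)))
```

```text
[284.98724468 -33.67872288]
```

View pics/w4c.png

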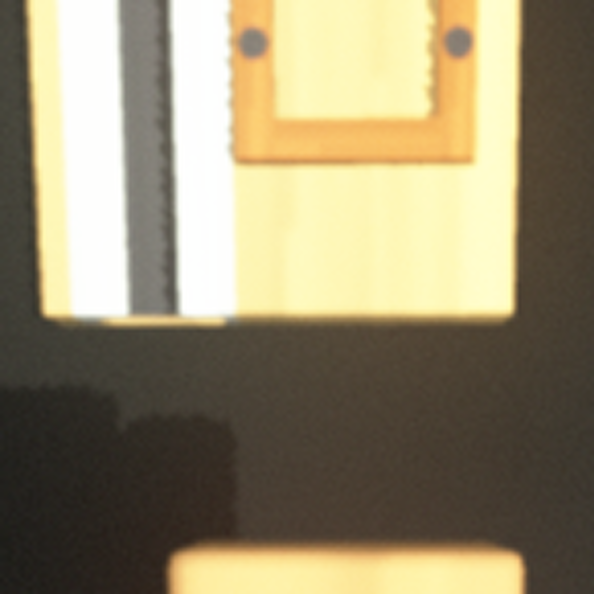

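The crop shows the jig's near end edge at row 318 (pixel 77.6), with corners at pixel columns 210 and 326. The frame's near outer edge is at pixel row 39. The screws are at crop (252,42) and (458,42), the slot spans crop columns 128–175 at the near end, and the held blank's edge is at pixel row 134.

Run:
```python
from h import *
a,ca=load("w3"); b,cb=load("w4")
def dark(im,x,y,r=6):
    g=im[y-r:y+r+1,x-r:x+r+1].astype(float); sat=g.max(2)-g.min(2); w=np.clip(sat.max()*0.5-sat,0,None); 
    yy,xx=np.mgrid[-r:r+1,-r:r+1]; return (x+(w*xx).sum()/w.sum(),y+(w*yy).sum()/w.sum())
for u,v in(((263,80),(261,10)),((311,80),(312,10))):
    p,q=dark(a,*u),dark(b,*v); print("screw",np.round(p,1),np.round(q,1),tri(ca,p,cb,q).round(4),onz(ca,p,.032).round(4),onz(cb,q,.032).round(4))
def edge(v,lo,hi): # subpixel max gradient
    g=np.abs(np.diff(v.astype(float)))[lo:hi]; k=g.argmax(); s=slice(max(k-1,0),k+2); return lo+(g[s]*np.arange(len(g))[s]).sum()/g[s].sum()+.5
ed=[]
for im,c,lo,hi,nm in((a,ca,130,148,"w3"),(b,cb,68,86,"w4")):
    col=225 if nm=="w3" else 228
    col=[x for x in range(222,232)] if nm=="w3" else [x for x in range(270,320)]
    y=np.median([edge(im[:,x].sum(1),lo,hi) for x in col]); print(nm,"jig end row",y,onz(c,(np.mean(col),y),.024).round(4))
    hd=np.radians(71.2); d=np.array([np.cos(hd),np.sin(hd)]); n=np.array([d[1],-d[0]])
    for row in ((20,60,100,125) if nm=="w3" else (20,45,60,72)):
        v=im[row].sum(1); v2=im[row].max(1).astype(float)
        L=edge(v,196,222); S1=edge(v,224,238); S2=edge(v,238,250); Rr=edge(v,318,338)
        X=[onz(c,(x,row),.024)[:2] for x in(L,S1,S2,Rr)]
        print(row,np.round([L,S1,S2,Rr],1),"n-coord",np.round([x@n for x in X],4))
    # blank in hand
    xl=[];
    for row in(150,170,200): v=im[row].sum(1); xl.append((edge(v,236,254),edge(v,316,336)))
    y0=np.median([edge(im[:,x].sum(1),128,142) for x in range(262,310)])
    print("blank edges",np.round(xl,1),"far row",y0); p,R=pose()
    for zz in (-.016,-.018): pass
    T=.2744 if nm=="w3" else .2756
    q=onz(c,((xl[1][0]+xl[1][1])/2,y0),T+.016-.0+0.0); print("far end top mid",q.round(4))
print(pose()[0])
```

```text
screw [260.5  79.9] [259.1  10.1] [0.5575 0.0097 0.0339] [0.5571 0.0101 0.032 ] [0.5578 0.0101 0.032 ]
screw [312.1  79.7] [313.1   9.8] [ 0.6113 -0.0082  0.0331] [ 0.6109 -0.0079  0.032 ] [ 0.612  -0.0081  0.032 ]
w3 jig end row 139.58386954957837 [ 0.4972 -0.0384  0.024 ]
20 [207.8 229.8 242.5 327.2] n-coord [0.4674 0.4912 0.505  0.5966]
60 [209.7 231.4 243.5 326.2] n-coord [0.4675 0.4916 0.5051 0.5967]
100 [211.8 232.4 244.5 325.3] n-coord [0.4679 0.4914 0.5051 0.597 ]
125 [213.2 233.3 245.5 324.6] n-coord [0.4683 0.4915 0.5056 0.597 ]
blank edges [[241.3 326.8]
 [241.5 326.3]
 [242.3 325.3]] far row 132.24351676154333
far end top mid [ 0.5665 -0.0435  0.2904]
w4 jig end row 76.57782176680641 [ 0.5728 -0.0644  0.024 ]
20 [207.2 229.2 241.5 326.2] n-coord [0.4678 0.4916 0.505  0.597 ]
45 [208.4 229.9 242.3 325.6] n-coord [0.4679 0.4915 0.5052 0.597 ]
60 [208.8 230.5 242.6 325.2] n-coord [0.4675 0.4916 0.5051 0.597 ]
72 [209.7 230.8 242.9 324.9] n-coord [0.4678 0.4916 0.5051 0.5969]
blank edges [[240.8 326.8]
 [241.5 326.3]
 [242.4 325.3]] far row 134.32676236044657
far end top mid [ 0.544  -0.111   0.2916]
[ 0.52577713 -0.16692248  0.27565948]
```

Run:
```python
from h import *
b,cb=load("w4"); d=np.array([.3223,.9466]); 
for x in(275,286,300):
    col=cv2.cvtColor(b,cv2.COLOR_BGR2HSV)[20:60,x]; bl=b[20:60,x,0].astype(int)
    print(x,bl.tolist())
for r,z in((29,.024),(29,.032),(39,.032)): print(r,z,onz(cb,(286,r),z)[:2]@d)
go((.5993,.0428,.11),71.2)
```

```text
275 [190, 190, 188, 189, 189, 191, 191, 185, 162, 121, 102, 104, 104, 107, 111, 111, 114, 111, 95, 92, 139, 178, 190, 192, 192, 190, 190, 190, 191, 191, 191, 191, 190, 191, 192, 189, 190, 189, 189, 191]
286 [186, 184, 186, 186, 186, 184, 185, 180, 158, 117, 101, 101, 103, 105, 109, 106, 105, 104, 93, 97, 135, 173, 181, 183, 184, 183, 183, 182, 182, 184, 184, 183, 182, 181, 182, 182, 183, 182, 182, 181]
300 [189, 190, 191, 189, 189, 190, 186, 176, 145, 110, 97, 99, 102, 104, 105, 103, 101, 103, 93, 100, 148, 182, 188, 190, 188, 188, 189, 188, 188, 188, 187, 186, 189, 189, 188, 187, 190, 188, 189, 189]
29 0.024 0.1728094276667235
29 0.032 0.17098152712865936
39 0.032 0.16107495166821106
shift mm [222.1   2.  165.8]
tool x heading 71.17 z [-2.e-04  9.e-04 -1.e+00]
turn z deg -0.03 q6 -0.00029151257598120485
```

Request:
{"method": "step_arm", "body": {"rows": [[[37, 0.3, 0], [0, 0, 0], 30], [[37, 0.3, 0], [0, 0, 0], 30], [[37, 0.3, 25], [0, 0, 0], 30], [[37, 0.3, 40], [0, 0, 0], 30], [[37, 0.4, 40], [0, 0, 0], 30], [[37, 0.4, 40], [0, 0, 0], 30], [[0, 0, 21], [0, 0, 0], 30], [[0, 0, 0], [0, 0, 0], 30]]}}

```text
clock: 6.75
tool_pos: [0.5938, 0.0358, 0.1161]
tcp_rot: [-0.002, 0.812, 0.583, -0.003]
contact_force: [0.2, -0.4, -0.5]
finger_gap: 0.415
gripper_force: 25.0
```

Request:
{"method": "step_arm", "body": {"rows": [[[0, 0, 0], [0, 0, 0], 30], [[0, 0, 0], [0, 0, 0], 30]]}}

```text
clock: 6.95
tool_pos: [0.5974, 0.0335, 0.1217]
tcp_rot: [0.001, 0.813, 0.582, 0.001]
contact_force: [0.8, 0.2, -1.0]
finger_gap: 0.415
gripper_force: 25.0
```

Run:
```python
from h import *
snap("w5"); go((.5993,.0428,.05),71.2)
```

```text
shift mm [ 9.5 -1.5 71.8]
tool x heading 71.15 z [ 3.7e-03  3.0e-04 -1.0e+00]
turn z deg -0.05 q6 0.3654125660160381
```

View pics/w5.png

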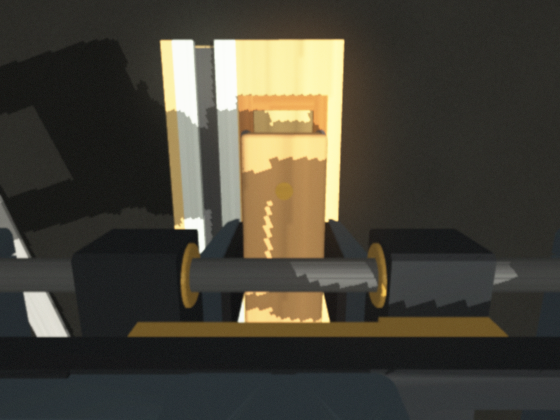

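w5 shows the blank (columns 242–326, far edge at row 132) over the pocket. The pocket's far frame is at rows 96–109, columns 238–327, and the jig's far edge is at row 40.

Run:
```python
from h import *
a,c=load("w5"); d=np.array([.3223,.9466]); n=np.array([.9466,-.3223])
def edge(v,lo,hi):
    g=np.abs(np.diff(v.astype(float)))[lo:hi]; k=g.argmax(); s=slice(max(k-1,0),k+2); return lo+(g[s]*np.arange(len(g))[s]).sum()/g[s].sum()+.5
o=np.median([edge(a[:,x,0],88,101) for x in range(255,310)]); j=np.median([edge(a[:,x].sum(1),30,50) for x in range(250,330)])
b0=np.median([edge(a[:,x].sum(1),126,140) for x in range(255,310)])
print(o,j,b0,"frame far outer d",onz(c,(285,o),.032)[:2]@d,"jig far d",onz(c,(285,j),.024)[:2]@d)
print([ (edge(a[r].sum(1),158,190),edge(a[r].sum(1),328,352)) for r in(60,80)])
for r in(60,80): print([onz(c,(edge(a[r].sum(1),lo,hi),r),.024)[:2]@n for lo,hi in((158,172),(328,352))])
q=onz(c,(284,b0),.1217+.0145); p=pose()[0]; print("blank end rel tcp d,n",(q-p)[:2]@d,(q-p)[:2]@n)
print(a[102,230:335,0].tolist())
```

```text
94.54938271604938 38.76406862745098 134.44713656387665 frame far outer d 0.30707329074496215 jig far d 0.34491077179504354
[(np.float64(160.8093220338983), np.float64(343.14516129032256)), (np.float64(162.5810234541578), np.float64(342.5810234541578))]
[np.float64(0.467294212698524), np.float64(0.5962521220351087)]
[np.float64(0.4674920950247153), np.float64(0.5963719134679474)]
blank end rel tcp d,n 0.0594783346708506 -0.000867779609652354
[251, 251, 250, 251, 248, 234, 192, 128, 99, 94, 91, 89, 91, 93, 95, 98, 97, 98, 96, 93, 93, 98, 99, 94, 94, 94, 92, 96, 94, 95, 95, 95, 95, 95, 93, 96, 93, 94, 92, 94, 95, 93, 95, 93, 95, 95, 91, 93, 93, 93, 92, 94, 93, 94, 94, 94, 92, 93, 94, 92, 93, 92, 95, 93, 93, 93, 91, 93, 94, 92, 91, 95, 95, 93, 91, 95, 93, 93, 93, 91, 93, 92, 94, 90, 89, 88, 86, 88, 91, 92, 92, 97, 95, 95, 90, 89, 100, 130, 179, 192, 192, 194, 194, 194, 192]
```

Request:
{"method": "step_arm", "body": {"rows": [[[5.2, -0.5, 20], [0, 0, 0], 30], [[5.2, -0.5, 30], [0, 0, 0], 30], [[0, 0, 15], [0, 0, 0], 30], [[0, 0, 0], [0, 0, 0], 30], [[0, 0, 0], [0, 0, 0], 30], [[0, 0, 0], [0, 0, 0], 30]]}}

```text
clock: 7.6
tool_pos: [0.6, 0.0435, 0.0567]
tcp_rot: [0.001, 0.813, 0.582, 0.002]
contact_force: [1.0, -0.2, -1.0]
finger_gap: 0.411
gripper_force: 25.0
```

Run:
```python
from h import *
go((.5998,.0436,.0365),71.2)
```

```text
shift mm [-0.  -0.3 20.2]
tool x heading 71.15 z [ 3.6e-03  3.0e-04 -1.0e+00]
turn z deg -0.05 q6 0.3822183508208515
```

Position is right. I'll lower in small rows and watch the force.

Request:
{"method": "step_arm", "body": {"rows": [[[0, 0, 6], [0, 0, 0], 30], [[0, 0, 6], [0, 0, 0], 30], [[0, 0, 4], [0, 0, 0], 30], [[0, 0, 3], [0, 0, 0], 30], [[0, 0, 1], [0, 0, 0], 30], [[0, 0, 0], [0, 0, 0], 30], [[0, 0, 0], [0, 0, 0], 30]]}}

```text
clock: 8.3
tool_pos: [0.5986, 0.0437, 0.0356]
tcp_rot: [0.0, 0.813, 0.582, 0.0]
contact_force: [-2.1, -0.7, 4.9]
finger_gap: 0.415
gripper_force: 25.0
```

Seated: z matches the floor, with light contact. Release.

Request:
{"method": "step_arm", "body": {"rows": [[[0, 0, 0], [0, 0, 0], 50], [[0, 0, 0], [0, 0, 0], 52], [[0, 0, 0], [0, 0, 0], 54], [[0, 0, 0], [0, 0, 0], 54], [[0, 0, -15], [0, 0, 0], 54], [[0, 0, -40], [0, 0, 0], 54], [[0, 0, -45], [0, 0, 0], 54], [[0, 0, -45], [0, 0, 0], 91]]}}

```text
clock: 9.1
tool_pos: [0.5982, 0.0438, 0.181]
tcp_rot: [-0.0, 0.813, 0.582, -0.0]
contact_force: [0.0, -0.3, -0.5]
finger_gap: 0.648
gripper_force: 0.0
```

Request:
{"method": "step_arm", "body": {"rows": [[[-40, 0, -20], [0, 0, 0], 91], [[-40, 0, -20], [0, 0, 0], 91], [[0, 0, 0], [0, 0, 0], 91], [[0, 0, 0], [0, 0, 0], 91]]}}

```text
clock: 9.5
tool_pos: [0.5728, -0.0323, 0.2202]
tcp_rot: [0.0, 0.814, 0.581, 0.001]
contact_force: [-0.1, -0.4, -0.4]
finger_gap: 0.983
gripper_force: 0.0
```

Run:
```python
from h import *
im,c=snap("w6"); go((.445,-.3,.24),28.5)
```

```text
shift mm [-295.2  -34.1  -20.8]
tool x heading 71.15 z [-7.e-04  8.e-04 -1.e+00]
turn z deg 42.65 q6 0.2531249607638061
```

View pics/w6.png

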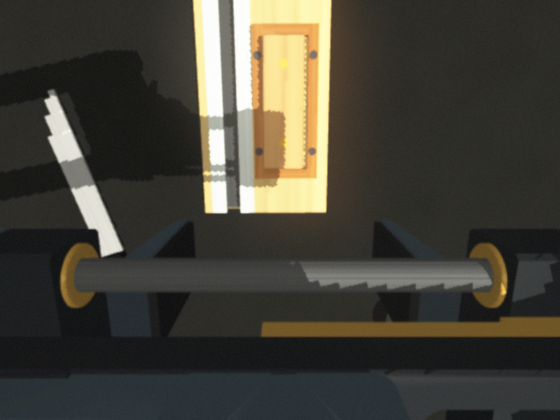

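w6 shows the blank seated flat inside the pocket frame (inner columns 264–307, rows 34–170) with both pins visible. Next is the hold-down.

Request:
{"method": "step_arm", "body": {"rows": [[[-39.6, -6.8, -2.5], [0, 0, 0], 91], [[-39.6, -6.8, -2.5], [0, 0, 0], 91], [[-39.6, -6.8, -2.5], [0, 0, 0], 91], [[-39.6, -6.8, -2.5], [0, 0, 0], 91], [[-39.6, -6.8, -2.5], [0, 0, 0], 91], [[-39.6, -6.8, -2.5], [0, 0, 0], 91], [[-39.6, -6.8, -2.5], [0, 0, 0], 91], [[-39.6, -6.8, -2.5], [0, 0, 0], 91]]}}

```text
clock: 10.35
tool_pos: [0.4189, -0.3143, 0.2386]
tcp_rot: [-0.001, 0.813, 0.583, -0.0]
contact_force: [-0.1, 0.1, 0.4]
finger_gap: 1.0
gripper_force: 0.0
```

Request:
{"method": "step_arm", "body": {"rows": [[[0, 0, 0], [0, 0, 8.5], 91], [[0, 0, 0], [0, 0, 8.5], 91], [[0, 0, 0], [0, 0, 8.5], 91], [[0, 0, 0], [0, 0, 8.5], 91], [[0, 0, 0], [0, 0, 8.5], 91], [[0, 0, 0], [0, 0, 0], 91], [[0, 0, 0], [0, 0, 0], 91]]}}

```text
clock: 11.05
tool_pos: [0.4196, -0.3135, 0.2389]
tcp_rot: [-0.001, 0.968, 0.25, -0.0]
contact_force: [-0.2, -0.4, -0.0]
finger_gap: 1.0
gripper_force: 0.0
```

Run:
```python
from h import *
im,c=snap("w7"); go((.445,-.3,.24),28.5)
```

```text
shift mm [28.9  0.4 -0.9]
tool x heading 28.89 z [-9.e-04  1.e-03 -1.e+00]
turn z deg 0.39 q6 0.4024036383971074
```

View pics/w7.png

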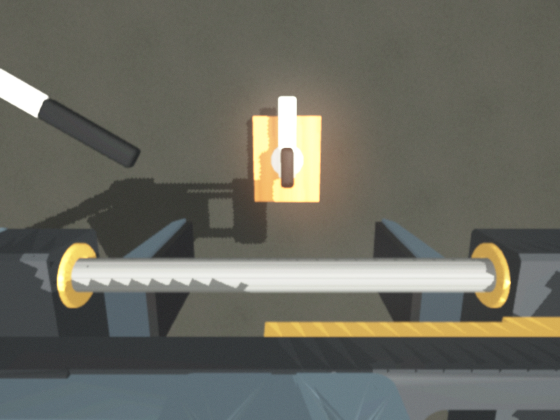

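w7 shows the stand at columns 253–320, rows 115–202. The black grip is at columns 281–294, rows 149–187, and the arm tip is at row 97, parallel to the image's vertical. I'll take a second, lower and shifted view for the heights.

Request:
{"method": "step_arm", "body": {"rows": [[[-20, 0, 20], [0, 0, 0], 91], [[-20, 0, 25], [0, 0, 0], 91], [[0, 0, 0], [0, 0, 0], 91], [[0, 0, 0], [0, 0, 0], 91]]}}

```text
clock: 11.5
tool_pos: [0.3844, -0.3334, 0.1948]
tcp_rot: [-0.0, 0.969, 0.248, 0.0]
contact_force: [-0.6, 0.2, 0.3]
finger_gap: 0.996
gripper_force: 0.0
```

Run:
```python
from h import *
snap("w8")
S=[]
for n in("w7","w8"):
    im,c=load(n); roi=im[60:250,230:345]; hsv=cv2.cvtColor(roi,cv2.COLOR_BGR2HSV)
    st=((hsv[...,2]>110)&(hsv[...,1]>90)).astype(np.uint8)*255
    br=((hsv[...,2]>110)).astype(np.uint8)*255
    cn=max(cv2.findContours(st,0,1)[0],key=cv2.contourArea); x,y,w,h=cv2.boundingRect(cn)
    # grip: dark pixels inside the bright hull
    hull=np.zeros_like(br); cv2.fillConvexPoly(hull,cv2.convexHull(cn),255)
    dk=((hsv[...,2]<70)&(cv2.erode(hull,np.ones((5,5)))>0)).astype(np.uint8)*255
    g=max(cv2.findContours(dk,0,1)[0],key=cv2.contourArea); gx,gy,gw,gh=cv2.boundingRect(g); r=cv2.minAreaRect(g)
    wh=((hsv[...,1]<60)&(hsv[...,2]>150)).astype(np.uint8)*255
    a=max(cv2.findContours(wh,0,1)[0],key=cv2.contourArea); ax,ay,aw,ah=cv2.boundingRect(a)
    sr=cv2.minAreaRect(cn)
    o=np.array([230,60]); print(n,"stand",(x+230,y+60,w,h),sr[2],"grip",(gx+230,gy+60,gw,gh),r,"arm",(ax+230,ay+60,aw,ah))
    bl=(gx+230-.5,gy+60+gh-.5); brr=(gx+230+gw-.5,gy+60+gh-.5)
    f=[(x+230-.5,y+60+h-.5),(x+230+w-.5,y+60+h-.5),(x+230+w-.5,y+60-.5),(x+230-.5,y+60-.5)]
    S.append((c,bl,brr,*f[:2]))
    P=[onz(c,q,.03) for q in f]; print("stand ctr z.03",np.mean(P,0).round(4),np.linalg.norm(P[1]-P[0]).round(4),np.linalg.norm(P[2]-P[1]).round(4),"hd",np.degrees(np.arctan2(*(P[2]-P[1])[1::-1])).round(1))
    q=(onz(c,bl,.105)+onz(c,brr,.105))/2; print("grip rear top mid",q.round(4),"axis",(q[:2]+.017*np.array([np.cos(.504),np.sin(.504)])).round(4),"thick",np.linalg.norm(onz(c,bl,.105)-onz(c,brr,.105)).round(4))
    t=onz(c,(ax+230+aw/2-.5,ay+60-.5),.069); print("arm tip",t.round(4))
for k in range(1,5): print(tri(S[0][0],S[0][k],S[1][0],S[1][k]).round(4))
go((.445,-.3,.2),28.9)
```

```text
Traceback (most recent call last):
ValueError: max() iterable argument is empty
```

Run:
```python
from h import *
for n in("w7","w8"):
    im,c=load(n); hsv=cv2.cvtColor(im,cv2.COLOR_BGR2HSV)
    print(n,"V col287",hsv[70:250:4,287,2].tolist()); print("S",hsv[70:250:4,287,1].tolist())
    for r in (165,175,190,200): print(r,hsv[r,245:330:2,2].tolist())
```

```text
w7 V col287 [111, 116, 118, 118, 122, 129, 129, 255, 255, 255, 255, 255, 255, 255, 255, 255, 255, 255, 255, 255, 138, 151, 151, 150, 148, 145, 141, 134, 131, 119, 255, 255, 255, 193, 128, 125, 123, 120, 114, 114, 109, 108, 102, 105, 105]
S [32, 37, 39, 43, 40, 45, 47, 0, 0, 0, 0, 0, 0, 0, 0, 0, 0, 0, 0, 0, 81, 66, 64, 70, 72, 72, 76, 70, 78, 120, 79, 81, 81, 115, 66, 65, 58, 60, 54, 49, 47, 45, 40, 41, 34]
165 [123, 114, 96, 98, 232, 255, 255, 255, 249, 246, 246, 248, 249, 245, 243, 243, 241, 243, 159, 134, 142, 147, 151, 147, 210, 255, 255, 255, 255, 255, 255, 255, 255, 255, 255, 255, 255, 255, 148, 144, 139, 140, 140]
175 [117, 106, 93, 93, 196, 255, 255, 255, 246, 245, 246, 247, 247, 246, 244, 243, 244, 241, 156, 128, 134, 139, 140, 137, 209, 255, 255, 255, 255, 255, 255, 255, 255, 255, 255, 255, 255, 253, 145, 143, 141, 138, 136]
190 [80, 81, 85, 83, 115, 240, 245, 240, 242, 244, 245, 246, 246, 246, 255, 255, 255, 255, 255, 255, 255, 255, 255, 255, 255, 255, 255, 255, 255, 255, 255, 255, 255, 255, 255, 255, 255, 247, 136, 135, 134, 134, 134]
200 [74, 74, 78, 77, 92, 229, 236, 229
[... 737 characters left out ...]
5, 255, 255, 255, 255, 255, 255, 255, 255, 255, 255, 255, 148, 139, 139]
175 [112, 114, 114, 120, 118, 120, 123, 122, 124, 125, 125, 128, 130, 135, 135, 134, 138, 137, 137, 136, 138, 140, 139, 140, 142, 142, 139, 142, 142, 141, 143, 141, 139, 140, 138, 136, 140, 136, 136, 135, 133, 132, 130]
190 [76, 76, 76, 74, 77, 82, 79, 82, 85, 83, 85, 87, 88, 89, 92, 92, 109, 123, 124, 125, 126, 124, 127, 126, 127, 129, 129, 129, 129, 131, 128, 130, 129, 127, 124, 123, 124, 123, 124, 120, 122, 121, 119]
200 [66, 69, 70, 68, 71, 69, 70, 73, 73, 74, 79, 77, 81, 81, 80, 86, 105, 115, 114, 114, 115, 115, 116, 115, 114, 117, 116, 117, 116, 116, 120, 119, 117, 116, 119, 117, 115, 118, 118, 117, 115, 115, 113]
```

Exposure is brighter here, so the threshold should be 185. The step back also shifted the object up in the image.

Run:
```python
from h import *
S=[]
for n in("w7","w8"):
    im,c=load(n); x0,y0=230,20; hsv=cv2.cvtColor(im[y0:250,x0:345],cv2.COLOR_BGR2HSV); V=hsv[...,2]
    br=(V>190).astype(np.uint8)*255
    cn=max(cv2.findContours(br,0,1)[0],key=cv2.contourArea); hull=np.zeros_like(br); cv2.drawContours(hull,[cn],-1,255,-1)
    rows=np.where(br.sum(1)>45*255)[0]; sx=[np.where(br[r])[0][[0,-1]] for r in rows]
    dk=((br==0)&(hull>0)).astype(np.uint8)*255; g=max(cv2.findContours(dk,0,1)[0],key=cv2.contourArea); gx,gy,gw,gh=cv2.boundingRect(g)
    top=cn[:,0,1].min(); tr=np.where(br[top+3])[0][[0,-1]]
    b=rows[-1]; w0=br[rows[0]+2]; L1,R1=np.where(br[b-3])[0][[0,-1]]; L0,R0=np.where(w0)[0][[0,-1]]
    f=np.array([(L1-.5,b+.5),(R1+.5,b+.5),(R0+.5,rows[0]-.5),(L0-.5,rows[0]-.5)])+[x0,y0]
    q=np.array([gx-.5+x0,gy+gh-.5+y0]),np.array([gx+gw-.5+x0,gy+gh-.5+y0]); t=np.array([tr.mean()+x0,top-.5+y0])
    S.append((c,*q,f[0],f[1],t)); print(n,f.tolist(),"grip",(gx+x0,gy+y0,gw,gh),"tip",t)
    P=[onz(c,p,.03) for p in f]; print(" stand",np.mean(P,0).round(4),np.linalg.norm(P[1]-P[0]).round(4),np.linalg.norm(P[2]-P[1]).round(4),"hd",np.degrees(np.arctan2(*(P[2]-P[1])[1::-1])).round(1),np.degrees(np.arctan2(*(P[3]-P[0])[1::-1])).round(1))
    m=(onz(c,q[0],.105)+onz(c,q[1],.105))/2; print(" grip axis",(m[:2]+.017*np.array([np.cos(.504),np.sin(.504)])).round(4),"thick",np.linalg.norm(onz(c,q[0],.105)-onz(c,q[1],.105)).round(4)," tip",onz(c,t,.069).round(4))
for k in range(1,6): print(tri(S[0][0],S[0][k],S[1][0],S[1][k]).round(4))
go((.445,-.3,.2),28.9)
```

```text
w7 [[254.5, 201.5], [319.5, 201.5], [321.5, 114.5], [251.5, 114.5]] grip (281, 148, 12, 40) tip [287.   95.5]
 stand [ 0.4414 -0.304   0.03  ] 0.0712 0.0923 hd 29.0 29.8
 grip axis [ 0.4416 -0.3031] thick 0.0104  tip [ 0.496  -0.2736  0.069 ]
w8 [[247.5, 170.5], [324.5, 170.5], [326.5, 67.5], [245.5, 67.5]] grip (279, 98, 15, 46) tip [286.   37.5]
 stand [ 0.4411 -0.3039  0.03  ] 0.073 0.0919 hd 29.2 28.5
 grip axis [ 0.4418 -0.3029] thick 0.0109  tip [ 0.4957 -0.2735  0.069 ]
[ 0.4246 -0.3064  0.1079]
[ 0.4296 -0.3157  0.1074]
[ 0.3848 -0.2948  0.0354]
[ 0.4183 -0.3582  0.0285]
[ 0.4961 -0.2734  0.0673]
shift mm [68.7 -0.7 -4.3]
tool x heading 28.73 z [ 1.6e-03 -6.0e-04 -1.0e+00]
turn z deg -0.17 q6 0.33225511131425606
```

All consistent: the axis is at (0.4416, -0.3031), the grip top at about 0.106, and the tip is 62 mm away at heading 28.6°. Go and grip with TCP z ≈ 0.074.

Request:
{"method": "step_arm", "body": {"rows": [[[32.1, 0.2, 0], [0, 0, 0.1], 60], [[32.1, 0.2, 0], [0, 0, 0], 60], [[0, 0, 40], [0, 0, 0], 60], [[0, 0, 40], [0, 0, 0], 60], [[0, 0, 25], [0, 0, 0], 60], [[0, 0, 14], [0, 0, 0], 60], [[0, 0, 0], [0, 0, 0], 60], [[0, 0, 0], [0, 0, 0], 60]]}}

```text
clock: 12.35
tool_pos: [0.4421, -0.3034, 0.0769]
tcp_rot: [0.001, 0.969, 0.247, 0.001]
contact_force: [0.1, -1.1, -0.3]
finger_gap: 0.656
gripper_force: 0.0
```

Run:
```python
from h import *
go((.4416,-.3031,.0735),28.6)
```

```text
shift mm [-0.3 -0.5  3.4]
tool x heading 28.63 z [ 0.0021 -0.0012 -1.    ]
turn z deg 0.03 q6 0.44778623091416175
```

Request:
{"method": "step_arm", "body": {"rows": [[[-0.3, -0.5, 2], [0, 0, 0], 30], [[0, 0, 0], [0, 0, 0], 5], [[0, 0, 0], [0, 0, 0], 5], [[0, 0, 0], [0, 0, 0], 5], [[0, 0, 0], [0, 0, 0], 5], [[0, 0, 0], [0, 0, 0], 5], [[0, 0, 0], [0, 0, 0], 5]], "force": 45}}

```text
clock: 13.05
tool_pos: [0.4405, -0.3033, 0.0739]
tcp_rot: [0.001, 0.969, 0.247, 0.0]
contact_force: [1.1, -1.9, -0.5]
finger_gap: 0.127
gripper_force: 45.0
```

Request:
{"method": "step_arm", "body": {"rows": [[[0, 0, -8], [0, 0, 0], 5], [[0, 0, -8], [0, 0, 0], 5], [[0, 0, -14], [0, 0, 0], 5], [[0, 0, -30], [0, 0, 0], 5], [[0, 0, -40], [0, 0, 0], 5], [[0, 0, -20], [0, 0, 0], 5], [[0, 0, 0], [0, 0, 0], 5], [[0, 0, 0], [0, 0, 0], 5]]}}

```text
clock: 13.85
tool_pos: [0.4394, -0.302, 0.1934]
tcp_rot: [-0.001, 0.969, 0.247, -0.0]
contact_force: [-0.6, 0.8, -2.0]
finger_gap: 0.126
gripper_force: 45.0
```

Run:
```python
from h import *
n=np.array([.9466,-.3223]);d=np.array([.3223,.9466]); q=.4981*n+.2343*d; print("slot",q)
go((*q,.2),71.2); snap("w9")
```

```text
slot [0.54701635 0.06125075]
shift mm [ 268.3 -267.5   -6.2]
tool x heading 28.58 z [-0.0011  0.0013 -1.    ]
turn z deg -42.62 q6 0.4478629306502935
```

View pics/w9.png

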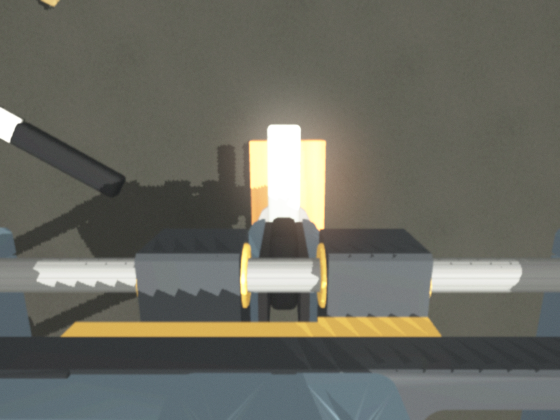

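The hold-down is clamped and out of the stand, with its arm at columns 267–301 and tip at row 125, straight ahead. No more pictures to view, so numbers only from here. Carry it over the slot.

Request:
{"method": "step_arm", "body": {"rows": [[[29.8, -29.7, -1], [0, 0, 0], 5], [[29.8, -29.7, -1], [0, 0, 0], 5], [[29.8, -29.7, -1], [0, 0, 0], 5], [[29.8, -29.7, -1], [0, 0, 0], 5], [[29.8, -29.7, -1], [0, 0, 0], 5], [[29.8, -29.7, -1], [0, 0, 0], 5], [[29.8, -29.7, 0], [0, 0, 0], 5], [[29.8, -29.7, 0], [0, 0, 0], 5]]}}

```text
clock: 14.7
tool_pos: [0.5346, 0.0217, 0.1977]
tcp_rot: [-0.001, 0.969, 0.247, -0.002]
contact_force: [0.1, -0.7, -1.5]
finger_gap: 0.126
gripper_force: 45.0
```

Request:
{"method": "step_arm", "body": {"rows": [[[29.8, -29.7, 0], [0, 0, 0], 5], [[0, 0, 0], [0, 0, -8.5], 5], [[0, 0, 0], [0, 0, -8.5], 5], [[0, 0, 0], [0, 0, -8.5], 5], [[0, 0, 0], [0, 0, -8.5], 5], [[0, 0, 0], [0, 0, -8.5], 5], [[0, 0, 0], [0, 0, 0], 5], [[0, 0, 0], [0, 0, 0], 5]]}}

```text
clock: 15.5
tool_pos: [0.5469, 0.0603, 0.1984]
tcp_rot: [-0.001, 0.815, 0.58, -0.001]
contact_force: [0.7, -0.6, -2.0]
finger_gap: 0.127
gripper_force: 45.0
```

```bash
cat >> h.py <<'E'
N=np.array([.9466,-.3223]);D=np.array([.3223,.9466])
def edge(v,lo,hi):
    g=np.abs(np.diff(v.astype(float)))[lo:hi]; k=g.argmax(); s=slice(max(k-1,0),k+2); return lo+(g[s]*np.arange(len(g))[s]).sum()/g[s].sum()+.5
def avg(k=6):
    P=[];Q=[]
    for _ in range(k): p,R=pose(); P.append(p);Q.append(R); robot.capture("wrist")
    return np.mean(P,0),Rt.from_matrix(Q).mean().as_matrix(),np.std(P,0)
E
python3 - <<'E'
from h import *
p,R,s=avg(); print("avg",p.round(4),s.round(4),"n",p[:2]@N,"d",p[:2]@D,"hd",np.degrees(np.arctan2(R[1,0],R[0,0])),R[:,2].round(4))
im,c=snap("w10")
for r in range(10,170,10): print(r,np.where(np.abs(np.diff(im[r].sum(1).astype(int)))>70)[0].tolist())
print(im[0:200:5,287].sum(1).tolist())
E
```

```text
avg [0.5474 0.0603 0.1991] [0.0003 0.     0.0004] n 0.4987028550449414 d 0.23345730204557072 hd 70.9665162941659 [-0.0015  0.     -1.    ]
10 []
20 []
30 []
40 []
50 []
60 []
70 [249, 250, 274, 275, 276, 289, 290, 291, 389, 390, 391]
80 [249, 250, 275, 276, 289, 290, 291, 388, 389, 390]
90 [249, 250, 251, 275, 276, 289, 290, 291, 388, 389]
100 [249, 250, 251, 275, 276, 289, 290, 291, 387, 388, 389]
110 [250, 251, 255, 275, 276, 289, 290, 291, 387, 388]
120 [250, 251, 275, 289, 290, 291, 306, 307, 376, 386, 387, 388]
130 [251, 252, 267, 268, 305, 306, 315, 322, 323, 365, 376, 386, 387]
140 [251, 252, 267, 268, 306, 307, 322, 323, 364, 374, 375, 385, 386]
150 [251, 252, 275, 276, 306, 307, 322, 363, 364, 384, 385, 386]
160 [251, 252, 288, 289, 305, 306, 314, 321, 322, 363, 374, 384, 385]
[153, 145, 144, 150, 150, 153, 160, 158, 170, 174, 189, 189, 200, 206, 187, 249, 257, 257, 268, 273, 270, 272, 264, 276, 271, 521, 761, 761, 761, 761, 761, 664, 564, 565, 555, 560, 549, 564, 550, 546]
```

Run:
```python
from h import *
b,cb=load("w9"); a,c=load("w10")
for r in(135,150,170,190): print(r,[edge(b[r].sum(1),*w) for w in((258,275),(292,310))])
L=np.mean([edge(b[r].sum(1),258,275) for r in(135,150,170,190)]);Rr=np.mean([edge(b[r].sum(1),292,310) for r in(135,150,170,190)])
y9=np.median([edge(b[:,x].sum(1),115,135) for x in range(272,297)]); y10=np.median([edge(a[:,x].sum(1),115,135) for x in range(272,288)]); print("tip rows",y9,y10, "left",[edge(a[r].sum(1),258,273) for r in(130,140)])
for r in(70,80,90,100,110):
    e=[edge(a[r].sum(1),268,280),edge(a[r].sum(1),284,296)]; X=[onz(c,(x,r),.024)[:2] for x in e]; ej=edge(a[r].sum(1),380,396)
    el=edge(a[r].sum(1),242,258); print(r,np.round(e,1),"n",np.round([x@N for x in X],4),"mid",np.mean([x@N for x in X]).round(4),"board",[(onz(c,(x,r),.024)[:2]@N).round(4) for x in(el,ej)])
zt=.1991-.0739+.069
for r in(130,145): 
    q=onz(c,((L+Rr)/2,r),zt)[:2]; print("arm mid n",(q@N).round(4),"d",(q@D).round(4))
q=onz(c,(284,y10),zt)[:2]; print("tip d",q@D, "width",np.linalg.norm(onz(c,(L,145),zt)-onz(c,(Rr,145),zt)))
```

```text
135 [np.float64(266.6011904761905), np.float64(300.4148264984227)]
150 [np.float64(266.78), np.float64(300.3936170212766)]
170 [np.float64(266.8265306122449), np.float64(299.9)]
190 [np.float64(267.219298245614), np.float64(299.78205128205127)]
tip rows 123.86599423631124 125.2541784646846 left [np.float64(267.9601226993865), np.float64(268.3181818181818)]
70 [275.4 290.5] n [0.4909 0.5048] mid 0.4978 board [np.float64(0.4674), np.float64(0.5965)]
80 [275.6 290.5] n [0.491  0.5047] mid 0.4979 board [np.float64(0.4675), np.float64(0.5964)]
90 [275.7 290.5] n [0.491  0.5048] mid 0.4979 board [np.float64(0.4676), np.float64(0.5965)]
100 [275.8 290.5] n [0.491  0.5048] mid 0.4979 board [np.float64(0.4675), np.float64(0.5966)]
110 [275.8 290.5] n [0.491  0.5048] mid 0.4979 board [np.float64(0.4678), np.float64(0.5965)]
arm mid n 0.4982 d 0.2942
arm mid n 0.4982 d 0.287
tip d 0.29646751129449794 width 0.016316228859220024
```

Request:
{"method": "step_arm", "body": {"rows": [[[0, -0.7, 20], [0, 0, -0.2], 5], [[0, 0, 40], [0, 0, 0], 5], [[0, 0, 30], [0, 0, 0], 5], [[0, 0, 15], [0, 0, 0], 5], [[0, 0, 0], [0, 0, 0], 5], [[0, 0, 0], [0, 0, 0], 5]]}}

```text
clock: 16.45
tool_pos: [0.5477, 0.0606, 0.0953]
tcp_rot: [0.0, 0.813, 0.583, 0.0]
contact_force: [0.1, -0.2, -1.5]
finger_gap: 0.13
gripper_force: 45.0
```

Run:
```python
from h import *
p,R,s=avg(); print("avg",p.round(4),"n",p[:2]@N,"d",p[:2]@D,"hd",np.degrees(np.arctan2(R[1,0],R[0,0])),R[:,2].round(4))
a,c=snap("w11"); a=a[:,:,::-1]; zt=p[2]-.0739+.069
for r in(60,75,90,105):
    e=[edge(a[r].sum(1),262,280),edge(a[r].sum(1),284,300)]; print(r,np.round(e,1),"n",np.round([onz(c,(x,r),.024)[:2]@N for x in e],4))
for r in(135,150): l=edge(a[r].sum(1),258,274); print(l,"arm left n",onz(c,(l,r),zt)[:2]@N)
```

```text
avg [0.548  0.0606 0.096 ] n 0.49920484948819427 d 0.2339956999696811 hd 71.27254771310614 [ 2.4e-03  3.0e-04 -1.0e+00]
60 [272.5 294.6] n [0.4908 0.505 ]
75 [272.5 294.6] n [0.4907 0.505 ]
90 [272.7 294.5] n [0.4908 0.5051]
105 [272.7 294.4] n [0.4908 0.5051]
265.6338028169014 arm left n 0.4891129938059387
273.06976744186045 arm left n 0.49268539264546934
```

Request:
{"method": "step_arm", "body": {"rows": [[[0, -0.7, 6], [0, 0, 0], 5], [[0, 0, 4], [0, 0, 0], 5], [[0, 0, 3], [0, 0, 0], 5], [[0, 0, 3], [0, 0, 0], 5], [[0, 0, 0], [0, 0, 0], 5], [[0, 0, 0], [0, 0, 0], 5]]}}

```text
clock: 17.4
tool_pos: [0.5465, 0.0607, 0.0787]
tcp_rot: [-0.0, 0.813, 0.583, -0.0]
contact_force: [-0.5, -0.9, -1.9]
finger_gap: 0.128
gripper_force: 45.0
```

The foot has entered the slot freely. Continue down to the rail.

Request:
{"method": "step_arm", "body": {"rows": [[[0, 0, 4], [0, 0, 0], 5], [[0, 0, 3], [0, 0, 0], 5], [[0, 0, 2], [0, 0, 0], 5], [[0, 0, 1], [0, 0, 0], 5], [[0, 0, 0.5], [0, 0, 0], 5], [[0, 0, 0], [0, 0, 0], 5], [[0, 0, 0], [0, 0, 0], 5]]}}

```text
clock: 18.1
tool_pos: [0.5465, 0.0608, 0.0684]
tcp_rot: [0.0, 0.813, 0.583, 0.0]
contact_force: [0.7, -0.0, -2.2]
finger_gap: 0.13
gripper_force: 45.0
```

Run:
```python
from h import *
p,R,s=avg(4); print("avg",p.round(4),"n",p[:2]@N,"d",p[:2]@D,"hd",np.degrees(np.arctan2(R[1,0],R[0,0])),R[:,2].round(4),robot.observe()["contact_force"])
```

```text
avg [0.5465 0.0608 0.0684] n 0.49775909985403943 d 0.23366945235981093 hd 71.2794348704753 [ 3.e-04  1.e-04 -1.e+00] [-0.07503212  0.5010401  -1.23117829]
```

Request:
{"method": "step_arm", "body": {"rows": [[[0, 0, 0.3], [0, 0, 0], 5], [[0, 0, 0], [0, 0, 6], 5], [[0, 0, 0], [0, 0, 6], 5], [[0, 0, 0], [0, 0, 6], 5], [[0, 0, 0], [0, 0, 6], 5], [[0, 0, 0], [0, 0, 6], 5]]}}

```text
clock: 18.9
tool_pos: [0.5464, 0.0608, 0.068]
tcp_rot: [-0.0, 0.937, 0.35, 0.0]
contact_force: [0.7, -0.0, -2.7]
finger_gap: 0.131
gripper_force: 45.0
```

Request:
{"method": "step_arm", "body": {"rows": [[[0, 0, 0], [0, 0, 7.5], 5], [[0, 0, 0], [0, 0, 7.5], 5], [[0, 0, 0], [0, 0, 7.5], 5], [[0, 0, 0], [0, 0, 7.5], 5], [[0, 0, 0], [0, 0, 7.5], 5], [[0, 0, 0], [0, 0, 7.5], 5], [[0, 0, 0], [0, 0, 7.5], 5], [[0, 0, 0], [0, 0, 7.5], 5]]}}

```text
clock: 19.7
tool_pos: [0.5464, 0.0608, 0.068]
tcp_rot: [-0.0, 0.986, -0.165, -0.0]
contact_force: [0.2, -0.3, -1.4]
finger_gap: 0.131
gripper_force: 45.0
```

Request:
{"method": "step_arm", "body": {"rows": [[[0, 0, 0], [0, 0, 0], 5], [[0, 0, 0], [0, 0, 0], 5]]}}

```text
clock: 19.9
tool_pos: [0.5464, 0.0608, 0.068]
tcp_rot: [-0.0, 0.987, -0.161, 0.0]
contact_force: [-0.2, 0.1, -1.5]
finger_gap: 0.131
gripper_force: 45.0
```

Run:
```python
from h import *
p,R,s=avg(4); print("avg",p.round(4),"n",p[:2]@N,"d",p[:2]@D,"hd",np.degrees(np.arctan2(R[1,0],R[0,0])),R[:,2].round(4),robot.observe()["contact_force"],robot.observe()["wrist_torque"])
```

```text
avg [0.5464 0.0608 0.068 ] n 0.49767266456170695 d 0.23365291007747255 hd -18.602015715400636 [ 0.e+00  1.e-04 -1.e+00] [ 0.61454111  0.88119141 -1.9824142 ] [-0.0274652   0.19104514 -0.02505195]
```

Request:
{"method": "step_arm", "body": {"rows": [[[0, 0, 0.5], [0, 0, 0], 5], [[0, 0, 0], [0, 0, 0], 5], [[0, 0, 0], [0, 0, 0], 20], [[0, 0, 0], [0, 0, 0], 40], [[0, 0, 0], [0, 0, 0], 50], [[0, 0, 0], [0, 0, 0], 50], [[0, 0, -10], [0, 0, 0], 50], [[0, 0, -30], [0, 0, 0], 50]]}}

```text
clock: 20.9
tool_pos: [0.5444, 0.0605, 0.1061]
tcp_rot: [0.001, 0.987, -0.163, -0.003]
contact_force: [0.1, -0.1, 0.1]
finger_gap: 0.548
gripper_force: 0.0
```

Request:
{"method": "step_arm", "body": {"rows": [[[0, 0, -45], [0, 0, 0], 60], [[0, 0, -45], [0, 0, 0], 60], [[-25, 0, -20], [0, 0, 0], 60], [[-30, 0, 0], [0, 0, 0], 60], [[0, 0, 0], [0, 0, 0], 60], [[0, 0, 0], [0, 0, 0], 60]]}}

```text
clock: 21.5
tool_pos: [0.4944, 0.0785, 0.2184]
tcp_rot: [-0.0, 0.987, -0.162, 0.001]
contact_force: [0.4, -0.9, 0.2]
finger_gap: 0.658
gripper_force: 0.0
```

Run:
```python
from h import *
snap("w12"); a,c=load("w12"); p,R=pose(); print(p)
# expected pixel places if all is well
s=np.array([*(.4979*N+.2339*D)]); 
P=lambda dn,dd,z: proj(c,[*(s+dn*N+dd*D),z]).round(1)
print("tip corners",P(.062,.008,.063),P(.062,-.008,.063),"grip top",P(.017,.006,.099),P(-.017,-.006,.099),"blank ends",P(.0555,.06,.05),P(.0555,-.06,.05))
u0=P(.062,0,.063); x,y=map(int,u0)
print("col",edge(a[:,x].sum(1),y-14,y+14),[edge(a[y+8].sum(1),x-28,x-10),edge(a[y+8].sum(1),x+10,x+28)])
h=cv2.cvtColor(a,cv2.COLOR_BGR2HSV)
w=(h[...,1]<40)&(h[...,2]>200); 
for r in range(y-6,y+40,4): k=np.where(w[r,x-40:x+40])[0]; print(r,(k.min()+x-40,k.max()+x-40,len(k)) if len(k) else None)
f=P(.0555,0,.05); r=int(f[1]); print("blank row profile",r,a[r,int(P(.0555,.085,.05)[0]):int(P(.0555,-.085,.05)[0]),0].tolist() if P(.0555,.085,.05)[0]<P(.0555,-.085,.05)[0] else None)
```

```text
[0.49485847 0.07835268 0.2180092 ]
tip corners [274.5  56.5] [293.1  56.5] grip top [276.  109.5] [290.9 153. ] blank ends [216.9  66.6] [350.6  67. ]
col 46.89837398373984 [np.float64(272.43333333333334), np.float64(295.3181818181818)]
50 None
54 None
58 (np.int64(277), np.int64(290), 14)
62 (np.int64(275), np.int64(292), 18)
66 (np.int64(275), np.int64(292), 18)
70 (np.int64(275), np.int64(292), 18)
74 (np.int64(275), np.int64(292), 18)
78 (np.int64(275), np.int64(292), 18)
82 (np.int64(275), np.int64(292), 18)
86 (np.int64(275), np.int64(292), 18)
90 (np.int64(276), np.int64(292), 17)
94 (np.int64(276), np.int64(292), 17)
blank row profile 66 [158, 160, 159, 162, 159, 163, 159, 162, 160, 160, 159, 161, 161, 161, 163, 161, 159, 143, 101, 82, 79, 82, 85, 87, 87, 86, 83, 85, 91, 113, 127, 130, 131, 130, 130, 131, 130, 132, 131, 130, 130, 129, 131, 130, 130, 130, 130, 128, 129, 127, 130, 127, 119, 111, 108, 107, 110, 111, 113, 118, 124, 125, 128, 129, 129, 125, 128, 128, 128, 131, 128, 132, 131, 134, 137, 139, 139, 139, 141, 140, 140, 140, 141, 137, 129, 133, 190, 235, 247, 249, 249, 249, 249, 249, 249, 249, 250, 250, 249, 249, 250, 250, 245, 221, 162, 139, 141, 140, 141, 140, 140, 142, 142, 139, 141, 142, 142, 142, 143, 143, 139, 143, 144, 142, 141, 141, 141, 141, 141, 138, 135, 126, 117, 116, 116, 117, 120, 128, 138, 141, 140, 142, 141, 143, 143, 144, 141, 143, 142, 142, 141, 140, 145, 143, 142, 142, 143, 140, 143, 139, 131, 109, 90, 84, 85, 87, 85, 90, 86, 86, 96, 120, 147, 157, 155, 154, 155, 158, 155, 154, 154, 156, 155, 154, 154, 155, 155, 155, 155]
```

The arm's tip and edges land on the expected pixels, and the blank sits between both frame ends, so I'm handing in.

```bash
python3 -c "
from plant import robot
print(robot.sign_off())"
```

```text
the job is handed in; nothing more can be done
None
```

The blank lies flat in the pocket and the hold-down is locked crosswise with its arm over it; I handed the job in at about 22 s of the 67 s allowed, and the sign-off returned no verdict.

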